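Reverse the row of grooming containers onto the walnut rack

ROBOT

A 6-joint arm with a two-finger parallel gripper is mounted at the origin on the work surface. World frame = base frame: x ahead of the robot, y to its left, z up, the work surface at z = 0. Lengths are in mm, angles in rad, forces in N, time in s.
With the tool pointing down it reaches from about 275 to 1000 mm from the base axis. Payload 8.4 kg.
Tool frame: the origin (TCP) lies at the very end of the fingers, on their centre line; the grasp point (between the pads) lies 19 mm behind it; z points along the fingers, y is the line along which they close (so a half turn about z gives the same grasp; the last joint's range is limited). The gripper opens to 85 mm and grips with 20 to 120 N. Pads are 22 mm wide; open, the fingers measure 114 mm over their backs; the gripper's body (76 mm by 85 mm) begins 54 mm behind the grasp point. The pads swing forward as they close: fully open they stand 13 mm farther back than shut.
Start: joints at [-1.227, 0.353, 1.633, -0, 1.155, -0.002], TCP at [211.842, -588.006, 231.281] pointing down, gripper open.
Joint ranges: [-2.63, 2.63], [-0.92, 2.1], [0.06, 2.66], [-1.3, 4.44], [0, 2.69], [-3.02, 3.02]. Speed limits (rad/s): [2.22, 2.22, 2.79, 3.14, 3.14, 3.14].

INTERFACE

Orientations are given as [roll, pitch, yaw] about the fixed x, y, z axes, in that order (R = Rz(yaw) Ry(pitch) Rx(roll)).
In Python, from rig import r, vision gives the robot as it stands. The module is installed in compiled form; this text tells all that it offers.
- The arm moves only by the tool play_rows, never from a script. Its argument "steps" is a list of rows, each an object with "delta_pos": the shift along the tool's x, y, z in cm, a list of three; "yaw": the turn about the tool's z in rad; "jaw": the opening in per cent of the stroke, from 0 (shut) to 100 (fully open). A call has exactly 8 rows; each row is the pose to reach, as a shift and turn from the pose commanded when the call began, along the tool's axes at that moment; what a row does not reach only later rows make up. A row lasts 1/10 s, in which the tool goes at most 50 mm and 8.59 degrees, less where a joint would pass 70% of its speed; a pose out of reach is approached as far as the arm can. A call with a gripper value outside its range is refused whole. The fingers move at their own pace and stop on an object; "grip_force" is the grip in N (left out, the last holds). Time passes only in rows, so rows that repeat a pose let the fingers close, or fill a call up. It gives the time, the measured TCP pose, the force, the opening and the grip force at its end, in the units of the state.
- r.sense(): the state, without advancing time (a new reading comes with each control period).
- vision.grab_frame(name): name is "scene" or "top" or "wrist"; returns (picture, depth): 400x640x3 uint8, red, green, blue; 400x640 float32, mm along the optical axis (not along the pixel's ray), 0 where there is no reading.
- vision.calibration(name): a dict with "mtx" (3x3 intrinsics, pixels), "extrinsics" (4x4, takes a point from camera to world coordinates). Camera axes: x right, y down, z forward; pixel columns grow to the right and rows downward; lengths in mm; the calibration is good to about 2 mm. A picture is of the moment at which its call begins: read the wrist's pose just before it. calibration takes no time and is no camera call; for the wrist camera it gives the pose at the moment of the call.
- r.sign_off(): hands the job in; it is judged then, once.
Trained networks look in the newest picture that a camera, given by its name, has taken for a name from the list of things; names that differ only in an ending like _2 or _b are one class to them, and where a whole thing is asked for, a point or a joint stands for the part that bears it (a point fixed in the world has none). Each returns a list of dicts, best first, with "conf" (0 to 1); they miss things now and then, are a little off and sometimes report something else, mostly with a low value. They report only what shows in the picture. A call takes as long as a camera call. They do not tell look-alikes from the thing itself.
- vision.cut_out(camera, thing): "region" (400x640 bool, what is visible of it) and "uv" ([column, row] in pixels, amid what is visible of it).
- vision.landmark_of(camera, thing): "uv" ([column, row] in pixels: a listed point, or the origin of a listed thing).
The state is a dict: "clock": time; "qpos": joint angles; "qvel": joint speeds; "joint_efforts": joint torques, N m; "eef_pos": TCP position; "tcp_rot": TCP orientation; "contact_force": force on the tool from outside, world axes, zero at the start; "wrist_torque": the same for the moment, N m; "opening": opening from 0.0 (shut) to 1.0 (fully open); "grasp_force": force on a finger pad.
Only numpy, scipy, OpenCV 4.12 (cv2) and the standard library are available. Lean on these libraries where they do the work, as an engineer would, in place of code of your own. Each camera call takes 0.05 s, during which the arm holds its last target. There are 200 camera calls.

TASK

A groomer who works from the other side is taking over: move the four capped containers from the steel tray to the walnut rack, one to a bay, in reverse order, so that the one now farthest left (as the robot sees it) ends in the bay farthest right, the second from the left in the second bay from the right, and so on. Keep every container upright, set it down in the middle of its bay rather than dropping it, and let go of it.

Things in the scene. Friction and masses are not known exactly. Their poses are not given: they have to be found in the camera images.
- vial: Slim frosted-glass vial, round, body 32 mm diameter and 60 mm high, then a short neck and a black cap 23 mm in diameter; 86 mm high in all, about 0.09 kg. Loose, stands upright on one of the four cork mats of the steel tray. Origin: centre of its underside; z up.
- jar: Squat frosted-glass jar with a black screw lid, round, 48 mm diameter over its whole height of 56 mm, about 0.13 kg. Loose, stands upright on one of the four cork mats of the steel tray. Origin: centre of its underside; z up.
- flask: Square white plastic bottle, body 38 x 38 mm and 56 mm high (flat sides face its own x and y), then a neck and a black cap 22 mm in diameter; 78 mm high in all, about 0.13 kg. Loose, stands upright on one of the four cork mats of the steel tray. Origin: centre of its underside; z up.
- tin: Round steel tin, 44 mm diameter and 80 mm high, with a raised lid 32 mm in diameter on top; 92 mm high in all, about 0.15 kg. Loose, stands upright on one of the four cork mats of the steel tray. Origin: centre of its underside; z up.
- tray: Fixed flat steel tray, 320 mm (its y) by 76 mm (its x), 10 mm thick, carrying a row of four round cork mats centred at y = +114, +38, -38, -114 mm of its frame, x = 0. Origin: centre of its underside; +y to the robot's left, +x away from it, within 8 degrees. It stands nearer or farther than the walnut rack.
- mat_vial: Round cork mat, fixed on the tray, 62 mm diameter, 6 mm thick (top 16 mm above the desk), on which the vial stands at the start, up to 4 mm off its centre; which of the four places this is changes from start to start. Origin: centre of its underside; turned like the tray.
- mat_jar: Round cork mat, fixed on the tray, 62 mm diameter, 6 mm thick (top 16 mm above the desk), on which the jar stands at the start, up to 4 mm off its centre; which of the four places this is changes from start to start. Origin: centre of its underside; turned like the tray.
- mat_flask: Round cork mat, fixed on the tray, 62 mm diameter, 6 mm thick (top 16 mm above the desk), on which the flask stands at the start, up to 4 mm off its centre; which of the four places this is changes from start to start. Origin: centre of its underside; turned like the tray.
- mat_tin: Round cork mat, fixed on the tray, 62 mm diameter, 6 mm thick (top 16 mm above the desk), on which the tin stands at the start, up to 4 mm off its centre; which of the four places this is changes from start to start. Origin: centre of its underside; turned like the tray.
- rack: Fixed walnut rack, 314 mm (its y) by 76 mm (its x), with a row of four open bays, empty at the start. Bay centres: y = +114, +38, -38, -114 mm of its frame, x = 0; each 71 (y) by 66 mm (x) inside. Bay floor 8 mm, lip tops 13 mm above the desk. Origin: centre of its underside; +y to the robot's left, +x away from it, within 8 degrees. Flat loose tools lie between rack and tray.
Things that resemble listed ones, but are neither listed nor needed, are in the scene too. Leave any orange or purple look-alike of the vial alone.

How it is judged:
By the outcome, as a careful person would: the job done as asked, in the order asked, and still so for the second after the job is handed in, with the robot touching nothing.
It also fails if it takes over 93 s, if anything falls off the work surface, if the arm or the gripper's body presses on something with over 40 N, if the wrist force passes 120 N, or if a joint passes its speed limit or range.

## Working session

There is one attempt and no reset: what is moved stays moved. The work goes in short steps, Python scripts to look and compute and a tool call to move; the robot and the scene stay as the last step left them, time stands still between calls to the robot, and variables do not carry over. Pictures are saved under pics/ and viewed, at most 14 in all, crops included, and the job is handed in when it is done.

Besides the shell and the picture viewer there is one more tool, called after ">>>" as name([rows], argument=value, ...), one row to a line, values as JSON. play_rows: Moves the arm, as the interface text tells. Its arguments: {"type":"object","properties":{"steps":{"type":"array"},"grip_force":{"type":"number"}},"required":["steps"]}

```bash
mkdir -p pics; python3 - <<'E'
from rig import r, vision
import cv2
for n in("top","scene"):
    p,d=vision.grab_frame(n); cv2.imwrite(f"pics/{n}0.png",p[:,:,::-1])
    c=vision.calibration(n); print(n,c["mtx"].tolist(),c["extrinsics"].round(3).tolist())
    for t in("vial","jar","flask","tin","tray","rack"):
        print(t,[(round(float(x["conf"]),2),[int(v) for v in x["uv"]]) for x in vision.landmark_of(n,t)][:4])
print(r.sense())
E
```

```text
top [[461.21377017884265, 0.0, 314.11961269780073], [0.0, 461.21377017884265, 200.26772000047382], [0.0, 0.0, 1.0]] [[-0.025, -0.994, 0.104, 507.928], [-1.0, 0.025, 0.001, -23.649], [-0.003, -0.104, -0.995, 1009.786], [0.0, 0.0, 0.0, 1.0]]
vial [(0.84, [343, 126]), (0.66, [377, 134]), (0.66, [410, 155]), (0.65, [412, 193])]
jar [(0.73, [335, 171])]
flask [(0.64, [263, 174])]
tin [(0.91, [301, 172])]
tray [(0.75, [313, 173]), (0.66, [369, 176])]
rack [(0.83, [328, 269])]
scene [[366.9979416862281, 0.0, 315.0628111583144], [0.0, 366.9979416862281, 195.90109295515956], [0.0, 0.0, 1.0]] [[0.548, 0.582, -0.6, 995.321], [0.836, -0.365, 0.409, -308.174], [0.019, -0.726, -0.687, 503.429], [0.0, 0.0, 0.0, 1.0]]
vial [(0.89, [220, 272]), (0.81, [298, 314]), (0.7, [246, 310]), (0.63, [343, 300])]
jar []
flask [(0.9, [387, 207]), (0.18, [359, 226]), (0.15, [360, 223])]
tin [(0.77, [360, 221])]
tray [(0.81, [344, 233]), (0.68, [321, 237])]
rack [(0.58, [272, 175])]
{'clock': 0.7, 'qpos': array([-1.22737855e+00,  3.52977228e-01,  1.63341301e+00, -6.39881958e-06,
        1.15520760e+00, -2.39058724e-03]), 'qvel': array([ 2.23050730e-03, -1.32561083e-03,  2.23049515e-03, -7.19310037e-05,
       -3.78445001e-04, -3.71856853e-04]), 'joint_efforts': array([ 2.51288366e-04, -6.05017304e+01, -3.42386699e+01,  1.64463854e-04,
        1.02866830e-03,  2.27665140e-05]), 'eef_pos': array([ 211.8497238 , -587.99353817,  231.28962203]), 'tcp_rot': array([-3.14158745e+00,  5.84169898e-06,  3.45810944e-01]), 'contact_force': array([-0.20205321, -0.3201666 , -0.64467478]), 'wrist_torque': array([-0.05300708, -0.01791947, -0.00430357]), 'grasp_force': 0.0, 'opening': 1.001015485757184}
```

```bash
python3 - <<'E'
import cv2
a=cv2.imread("pics/top0.png")[70:320,190:500]; cv2.imwrite("pics/topc.png",cv2.resize(a,(744,600),interpolation=cv2.INTER_CUBIC))
E
```

```text
(no output)
```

View pics/topc.png

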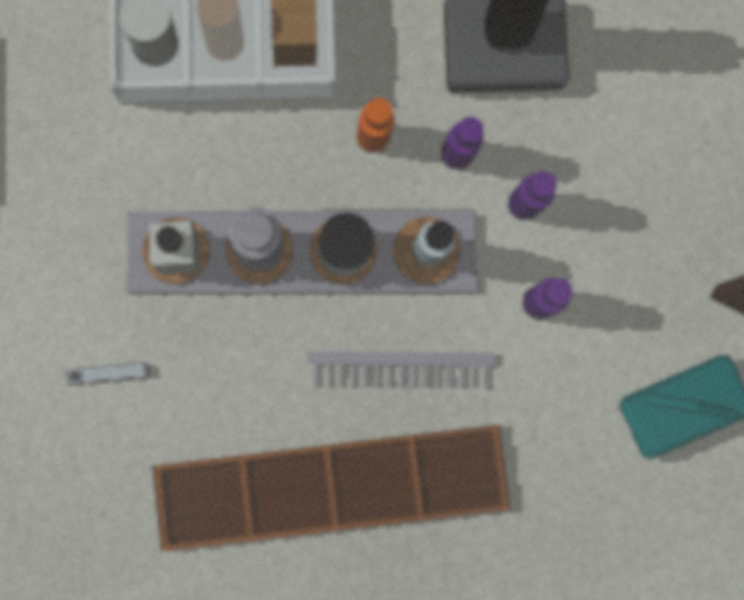

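View pics/scene0.png

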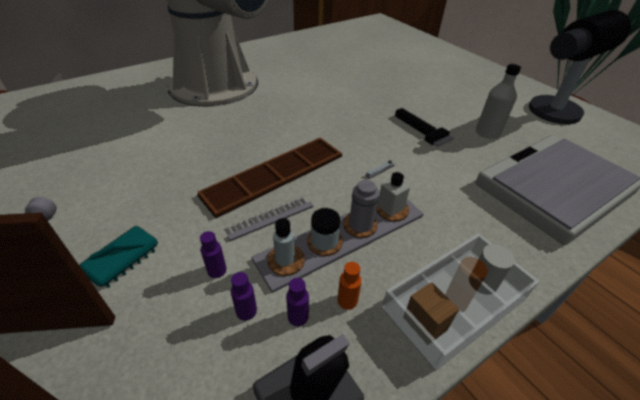

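Top crop, left to right on the tray: flask at crop (170,245), tin (255,240), jar (345,245) and vial (430,245). Look-alikes are one orange vial at (375,125) and purple ones at (463,143), (532,195) and (548,298). The real vial is the clear one on cork, at full-picture pixel (369,172). The empty rack is nearer the robot.

Next I'll measure everything from the top depth.

```bash
cat > h.py <<'E'
from rig import r, vision
import numpy as np, cv2
from scipy.spatial.transform import Rotation as R
def world(n):
    c=vision.calibration(n); p,d=vision.grab_frame(n); K=c["mtx"];E=c["extrinsics"]
    v,u=np.mgrid[:400,:640]; d=d.astype(float)
    P=np.stack([(u-K[0,2])/K[0,0]*d,(v-K[1,2])/K[1,1]*d,d],-1)@E[:3,:3].T+E[:3,3]
    P[d==0]=np.nan
    return p,P
def rel(x,y,z,yaw=np.pi/2):
    s=r.sense(); T=R.from_euler('xyz',s["tcp_rot"]).as_matrix()
    d=T.T@(np.array([x,y,z])-s["eef_pos"])/10
    w=(-(yaw-s["tcp_rot"][2])+np.pi/2)%np.pi-np.pi/2
    print("delta cm",d.round(2),"yaw",round(w,3),"t",round(s["clock"],2))
E
python3 - <<'E'
from h import *
p,P=world("top"); x,y,z=P[...,0],P[...,1],P[...,2]
for nm,zt in dict(vial=102,jar=72,flask=94,tin=108).items():
    for o in vision.cut_out("top",nm)[:5]:
        m=o["region"]; zz=z[m]
        c=m&(abs(z-zt)<6); 
        print(nm,round(float(o["conf"]),2),np.round(o["uv"]),"zmax",np.nanpercentile(zz,97).round(1),"n",c.sum(),np.round([(x[c].min()+x[c].max())/2,(y[c].min()+y[c].max())/2,x[c].mean(),y[c].mean(),np.ptp(x[c]),np.ptp(y[c])],1) if c.any() else "")
for nm in("tray","rack"):
    for o in vision.cut_out("top",nm)[:2]:
        m=o["region"]; zz=z[m]; print(nm,o["conf"],np.round(o["uv"]),m.sum(),np.nanpercentile(zz,[5,50,95]).round(1))
        c=m&(z<25); q=P[c][:,:2].astype(np.float32); b=cv2.minAreaRect(q); print(b, cv2.boxPoints(b).round(0).tolist())
E
```

```text
vial 0.74 [372. 172.] zmax 105.5 n 102 [ 664.5 -142.6  664.6 -142.4   20.1   22.2]
vial 0.61 [380. 130.] zmax 89.5 n 0 
vial 0.56 [347. 122.] zmax 89.6 n 0 
vial 0.56 [415. 192.] zmax 89.6 n 0 
vial 0.53 [410. 150.] zmax 89.0 n 0 
jar 0.61 [336. 170.] zmax 76.3 n 415 [667.3 -65.6 667.5 -65.8  46.2  45.6]
flask 0.79 [261. 171.] zmax 96.6 n 95 [668.9  83.9 668.8  83.7  21.7  20.8]
flask 0.72 [315. 180.] zmax 15.2 n 4 [679.7  29.4 679.6  29.9   8.1   4.1]
tin 0.7 [300. 170.] zmax 111.6 n 197 [671.9  10.2 670.9  10.6  30.7  29.9]
tray 0.66 [312. 181.] 2221 [ 7.7 11.2 14.2]
((668.8681640625, -26.0867919921875), (321.8451843261719, 75.76470947265625), 88.81193542480469) [[628.0, -186.0], [703.0, -188.0], [710.0, 134.0], [634.0, 136.0]]
rack 0.94 [330. 275.] 5251 [ 6.5  9.8 15.4]
((454.4211120605469, -48.67839050292969), (77.4740219116211, 314.8897705078125), 5.235731601715088) [[401.0, 105.0], [430.0, -209.0], [507.0, -202.0], [479.0, 112.0]]
```

```bash
python3 - <<'E'
from h import *
rel(420,-250,330); rel(560,-30,330)
p,P=world("top"); m=(P[...,2]>120)
n,l,s,c=cv2.connectedComponentsWithStats(m.astype(np.uint8))
for i in range(1,n):
    if s[i,4]>40: q=P[l==i]; print(q.min(0).round(),q.max(0).round())
E
```

```text
delta cm [ 31.04 -24.75  -9.87] yaw -1.225 t 1.05
delta cm [ 51.67 -40.7   -9.87] yaw -1.225 t 1.05
[ 855. -242.  120.] [ 898. -198.  195.]
[ 581. -620.  120.] [ 824. -472.  246.]
[ 499. -621.  120.] [ 629. -392.  228.]
[567. 455. 120.] [610. 494. 175.]
```

>>> play_rows([
  {"delta_pos": [3, -2.4, -3], "yaw": -0.15, "jaw": 100},
  {"delta_pos": [7, -5.6, -6], "yaw": -0.3, "jaw": 100},
  {"delta_pos": [11, -8.8, -9.9], "yaw": -0.45, "jaw": 100},
  {"delta_pos": [15, -12, -9.9], "yaw": -0.6, "jaw": 100},
  {"delta_pos": [19, -15.1, -9.9], "yaw": -0.75, "jaw": 100},
  {"delta_pos": [23, -18.3, -9.9], "yaw": -0.9, "jaw": 100},
  {"delta_pos": [27, -21.5, -9.9], "yaw": -1.05, "jaw": 100},
  {"delta_pos": [31, -24.7, -9.9], "yaw": -1.225, "jaw": 100},
])

```text
clock: 1.9
eef_pos: [407.1, -270.6, 330.7]
tcp_rot: [3.141, 0.001, 1.552]
contact_force: [1.6, 0.2, -1.2]
opening: 1.0
grasp_force: 0.0
```

```bash
python3 -c "
from h import *
rel(560,-30,330)"
```

```text
delta cm [24.35 14.83  0.07] yaw -0.019 t 1.9
```

>>> play_rows([
  {"delta_pos": [4, 2.5, 0], "yaw": 0, "jaw": 100},
  {"delta_pos": [8, 5.1, 0], "yaw": 0, "jaw": 100},
  {"delta_pos": [12, 7.6, 0], "yaw": 0, "jaw": 100},
  {"delta_pos": [16, 10.2, 0], "yaw": 0, "jaw": 100},
  {"delta_pos": [20, 12.7, 0], "yaw": 0, "jaw": 100},
  {"delta_pos": [22, 14, 0], "yaw": 0, "jaw": 100},
  {"delta_pos": [22, 14, 0], "yaw": 0, "jaw": 100},
  {"delta_pos": [22, 14, 0], "yaw": 0, "jaw": 100},
])

```text
clock: 2.7
eef_pos: [551.6, -55.8, 330.0]
tcp_rot: [-3.141, 0.0, 1.547]
contact_force: [-0.6, -0.1, -1.3]
opening: 1.0
grasp_force: 0.0
```

```bash
python3 - <<'E'
from h import *
s=r.sense(); print(s["eef_pos"],s["tcp_rot"])
p,P=world("wrist"); cv2.imwrite("pics/w1.png",p[:,:,::-1]); x,y,z=P[...,0],P[...,1],P[...,2]
print(vision.calibration("wrist")["extrinsics"].round(2).tolist())
for nm,zt in dict(vial=102,jar=72,flask=94,tin=108).items():
    for o in vision.cut_out("wrist",nm)[:3]:
        m=o["region"]; c=m&(abs(z-zt)<5)
        print(nm,round(float(o["conf"]),2),np.round(o["uv"]),"zmax",np.nanpercentile(z[m],97).round(1),"n",c.sum(),cv2.minEnclosingCircle(P[c][:,:2].astype(np.float32)) if c.any() else "")
        if nm=="flask":
            b=m&(abs(z-72)<5); print(b.sum(), cv2.minAreaRect(P[b][:,:2].astype(np.float32)) if b.any() else "")
for nm in("tray","rack"):
    for o in vision.cut_out("wrist",nm)[:1]:
        m=o["region"]&(z<25); print(nm,o["conf"],cv2.minAreaRect(P[m][:,:2].astype(np.float32)))
E
```

```text
[551.63497706 -55.80656584 330.01138757] [-3.14094767e+00  3.69746136e-04  1.54720963e+00]
[[1.0, -0.02, -0.01, 553.1], [-0.02, -0.96, -0.28, 15.15], [-0.0, 0.28, -0.96, 473.05], [0.0, 0.0, 0.0, 1.0]]
vial 0.72 [418. 229.] zmax 103.0 n 322 ((666.8568725585938, -141.89541625976562), 11.55685806274414)
vial 0.61 [481. 243.] zmax 86.9 n 0 
vial 0.6 [374. 294.] zmax 86.9 n 0 
jar 0.92 [420. 165.] zmax 73.6 n 1322 ((668.865966796875, -64.52393341064453), 23.86295509338379)
flask 0.79 [430.  25.] zmax 95.2 n 459 ((669.635498046875, 85.10773468017578), 11.044554710388184)
939 ((669.688720703125, 85.03367614746094), (38.2149772644043, 37.82600402832031), 2.5515167713165283)
tin 0.78 [435.  95.] zmax 109.3 n 836 ((672.2554931640625, 12.22751522064209), 15.884095191955566)
tray 0.92 ((671.1275024414062, -32.28147888183594), (306.88482666015625, 79.55838012695312), 88.48636627197266)
rack 0.69 ((454.4187316894531, -48.63214111328125), (81.81364440917969, 320.74365234375), 5.311413288116455)
```

View pics/w1.png

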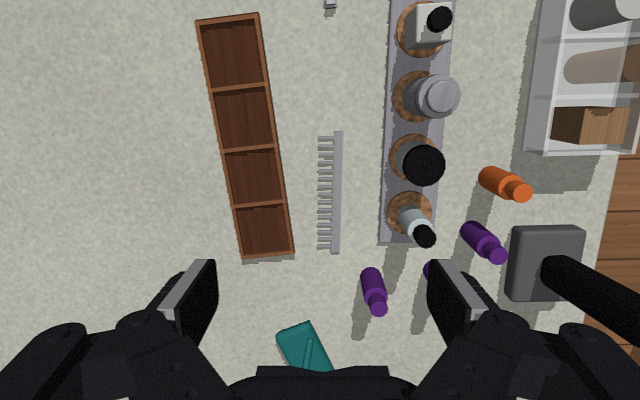

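The wrist picture shows the rack at (245,135) and, on the tray, flask (437,20), tin (440,95), jar (423,165) and the clear vial (415,225). The orange vial (505,185) and purple ones (374,290), (484,242) are off the tray. The choice is confirmed.

I'll start with the flask.

```bash
python3 -c "
from h import *
rel(669.6,85.1,150,1.615)"
```

```text
delta cm [14.49 11.43 18.04] yaw -0.07 t 3.05
```

>>> play_rows([
  {"delta_pos": [3, 2.4, 2], "yaw": -0.03, "jaw": 100},
  {"delta_pos": [6, 4.7, 5], "yaw": -0.05, "jaw": 100},
  {"delta_pos": [9, 7.1, 8], "yaw": -0.07, "jaw": 100},
  {"delta_pos": [12, 9.5, 11], "yaw": -0.07, "jaw": 100},
  {"delta_pos": [14.5, 11.4, 14.5], "yaw": -0.07, "jaw": 100},
  {"delta_pos": [14.5, 11.4, 18], "yaw": -0.07, "jaw": 100},
  {"delta_pos": [14.5, 11.4, 18], "yaw": -0.07, "jaw": 100},
  {"delta_pos": [14.5, 11.4, 18], "yaw": -0.07, "jaw": 100},
])

```text
clock: 3.85
eef_pos: [669.0, 85.6, 150.4]
tcp_rot: [-3.14, 0.0, 1.615]
contact_force: [0.6, -0.2, 1.1]
opening: 0.997
grasp_force: 0.0
```

```bash
python3 -c "
from h import *
rel(669.6,85.1,27,1.615)"
```

```text
delta cm [-0.05  0.07 12.34] yaw 0.0 t 3.85
```

>>> play_rows([
  {"delta_pos": [0, 0, 3], "yaw": 0, "jaw": 100},
  {"delta_pos": [0, 0.1, 6], "yaw": 0, "jaw": 100},
  {"delta_pos": [0, 0.1, 9], "yaw": 0, "jaw": 100},
  {"delta_pos": [0, 0.1, 11.5], "yaw": 0, "jaw": 80},
  {"delta_pos": [0, 0.1, 12.3], "yaw": 0, "jaw": 65},
  {"delta_pos": [0, 0.1, 12.3], "yaw": 0, "jaw": 52},
  {"delta_pos": [0, 0.1, 12.3], "yaw": 0, "jaw": 30},
  {"delta_pos": [0, 0.1, 12.3], "yaw": 0, "jaw": 30},
], grip_force=35)

```text
clock: 4.65
eef_pos: [671.7, 86.2, 29.3]
tcp_rot: [3.139, -0.0, 1.616]
contact_force: [1.6, -0.8, 6.1]
opening: 0.446
grasp_force: 36.4
```

```bash
python3 -c "
from h import *
print(r.sense()['eef_pos'])
rel(464.8,-162.2,140,1.662)"
```

```text
[671.74212543  86.17048719  29.34609536]
delta cm [-23.88 -21.75 -11.14] yaw -0.046 t 4.65
```

>>> play_rows([
  {"delta_pos": [0, 0, -3], "yaw": 0, "jaw": 30},
  {"delta_pos": [0, 0, -7], "yaw": 0, "jaw": 30},
  {"delta_pos": [0, 0, -11], "yaw": 0, "jaw": 30},
  {"delta_pos": [-2, -1.8, -11.5], "yaw": 0, "jaw": 30},
  {"delta_pos": [-5, -4.6, -11.5], "yaw": -0.02, "jaw": 30},
  {"delta_pos": [-8, -7.3, -11.5], "yaw": -0.04, "jaw": 30},
  {"delta_pos": [-11, -10, -11.5], "yaw": -0.046, "jaw": 30},
  {"delta_pos": [-14, -12.8, -11.5], "yaw": -0.046, "jaw": 30},
])

```text
clock: 5.45
eef_pos: [548.3, -60.5, 143.6]
tcp_rot: [3.139, 0.001, 1.663]
contact_force: [-0.4, -0.4, -0.7]
opening: 0.436
grasp_force: 35.8
```

```bash
python3 -c "
from h import *
rel(464.8,-162.2,100,1.662)"
```

```text
delta cm [-9.36 -9.26  4.34] yaw 0.001 t 5.45
```

>>> play_rows([
  {"delta_pos": [-2.5, -2.5, 0], "yaw": 0, "jaw": 30},
  {"delta_pos": [-5, -5, 0], "yaw": 0, "jaw": 30},
  {"delta_pos": [-7.5, -7.4, 1], "yaw": 0, "jaw": 30},
  {"delta_pos": [-9.3, -9.2, 3], "yaw": 0, "jaw": 30},
  {"delta_pos": [-9.3, -9.2, 6], "yaw": 0, "jaw": 30},
  {"delta_pos": [-9.3, -9.2, 8], "yaw": 0, "jaw": 30},
  {"delta_pos": [-9.3, -9.2, 9], "yaw": 0, "jaw": 30},
  {"delta_pos": [-9.3, -9.2, 9], "yaw": 0, "jaw": 30},
])

```text
clock: 6.25
eef_pos: [465.4, -160.3, 51.9]
tcp_rot: [-3.141, -0.0, 1.662]
contact_force: [-0.1, -0.6, -1.1]
opening: 0.442
grasp_force: 35.7
```

```bash
python3 -c "
from h import *
print(r.sense()['eef_pos'])
rel(464.8,-162.2,20,1.662)"
```

```text
[ 465.43510815 -160.29572112   51.94617326]
delta cm [-0.19 -0.08  3.19] yaw -0.0 t 6.25
```

>>> play_rows([
  {"delta_pos": [-0.1, 0, 1], "yaw": 0, "jaw": 30},
  {"delta_pos": [-0.2, -0.1, 2], "yaw": 0, "jaw": 30},
  {"delta_pos": [-0.2, -0.1, 2.6], "yaw": 0, "jaw": 30},
  {"delta_pos": [-0.2, -0.1, 2.8], "yaw": 0, "jaw": 30},
  {"delta_pos": [-0.2, -0.1, 3], "yaw": 0, "jaw": 30},
  {"delta_pos": [-0.2, -0.1, 3.1], "yaw": 0, "jaw": 30},
  {"delta_pos": [-0.2, -0.1, 3.1], "yaw": 0, "jaw": 30},
  {"delta_pos": [-0.2, -0.1, 3.1], "yaw": 0, "jaw": 30},
])

```text
clock: 7.05
eef_pos: [465.0, -162.5, 21.4]
tcp_rot: [3.141, 0.0, 1.662]
contact_force: [0.3, -0.0, -1.3]
opening: 0.44
grasp_force: 35.7
```

>>> play_rows([
  {"delta_pos": [0, 0, 0.1], "yaw": 0, "jaw": 30},
  {"delta_pos": [0, 0, 0.2], "yaw": 0, "jaw": 30},
  {"delta_pos": [0, 0, 0.2], "yaw": 0, "jaw": 30},
  {"delta_pos": [0, 0, 0.2], "yaw": 0, "jaw": 50},
  {"delta_pos": [0, 0, 0.2], "yaw": 0, "jaw": 60},
  {"delta_pos": [0, 0, 0.2], "yaw": 0, "jaw": 80},
  {"delta_pos": [0, 0, 0.2], "yaw": 0, "jaw": 100},
  {"delta_pos": [0, 0, -2], "yaw": 0, "jaw": 100},
])

```text
clock: 7.85
eef_pos: [463.0, -161.9, 39.4]
tcp_rot: [-3.137, -0.002, 1.662]
contact_force: [-0.4, -0.6, 0.7]
opening: 1.001
grasp_force: 0.0
```

```bash
python3 -c "
from h import *
print(r.sense()['eef_pos'])
rel(672.2,12.2,150,1.571)"
```

```text
[ 463.02529746 -161.85510114   39.42066643]
delta cm [ 15.45  22.37 -11.12] yaw 0.091 t 7.85
```

>>> play_rows([
  {"delta_pos": [0, 0, -4], "yaw": 0, "jaw": 100},
  {"delta_pos": [0, 0, -8], "yaw": 0, "jaw": 100},
  {"delta_pos": [1, 1.4, -11.5], "yaw": 0.02, "jaw": 100},
  {"delta_pos": [3.5, 5, -11.5], "yaw": 0.05, "jaw": 100},
  {"delta_pos": [6, 8.7, -11.5], "yaw": 0.09, "jaw": 100},
  {"delta_pos": [8.5, 12.3, -11.5], "yaw": 0.09, "jaw": 100},
  {"delta_pos": [11, 16, -11.5], "yaw": 0.09, "jaw": 100},
  {"delta_pos": [13.5, 19.5, -11.5], "yaw": 0.09, "jaw": 100},
])

```text
clock: 8.65
eef_pos: [648.0, -8.9, 155.9]
tcp_rot: [-3.141, 0.0, 1.572]
contact_force: [1.2, -0.4, -0.2]
opening: 0.998
grasp_force: 0.0
```

```bash
python3 - <<'E'
from h import *
rel(672.2,12.2,140,1.571)
p,P=world("top"); z=P[...,2]
for o in vision.cut_out("top","flask")[:2]:
    c=o["region"]&(z>80); print(o["conf"],o["uv"],cv2.minEnclosingCircle(P[c][:,:2].astype(np.float32)),np.nanpercentile(z[c],97))
E
```

```text
delta cm [2.11 2.42 1.59] yaw 0.001 t 8.65
0.93 [382.9, 267.6] ((464.43267822265625, -164.2497100830078), 10.639467239379883) 89.91776628293319
```

```bash
python3 -c "
from h import *
rel(672.2,12.2,46,1.571)"
```

```text
delta cm [ 1.89  2.15 11.  ] yaw 0.004 t 8.75
```

>>> play_rows([
  {"delta_pos": [1.0, 1.1, 0.5], "yaw": 0, "jaw": 100},
  {"delta_pos": [1.9, 2.1, 1.5], "yaw": 0, "jaw": 100},
  {"delta_pos": [1.9, 2.1, 3], "yaw": 0, "jaw": 100},
  {"delta_pos": [1.9, 2.1, 6], "yaw": 0, "jaw": 100},
  {"delta_pos": [1.9, 2.1, 9], "yaw": 0, "jaw": 100},
  {"delta_pos": [1.9, 2.1, 11], "yaw": 0, "jaw": 85},
  {"delta_pos": [1.9, 2.1, 11], "yaw": 0, "jaw": 70},
  {"delta_pos": [1.9, 2.1, 11], "yaw": 0, "jaw": 65},
])

```text
clock: 9.55
eef_pos: [667.2, 8.2, 45.7]
tcp_rot: [-3.14, 0.0, 1.571]
contact_force: [0.4, -0.5, 0.8]
opening: 0.653
grasp_force: 0.0
```

```bash
python3 -c "
from h import *
rel(672.2,12.2,46,1.571)"
```

```text
delta cm [ 0.4   0.5  -0.04] yaw 0.0 t 9.55
```

>>> play_rows([
  {"delta_pos": [0.2, 0.3, 0], "yaw": 0, "jaw": 65},
  {"delta_pos": [0.4, 0.5, 0], "yaw": 0, "jaw": 65},
  {"delta_pos": [0.4, 0.5, 0], "yaw": 0, "jaw": 65},
  {"delta_pos": [0.4, 0.5, 0], "yaw": 0, "jaw": 55},
  {"delta_pos": [0.4, 0.5, 0], "yaw": 0, "jaw": 40},
  {"delta_pos": [0.4, 0.5, 0], "yaw": 0, "jaw": 35},
  {"delta_pos": [0.4, 0.5, 0], "yaw": 0, "jaw": 35},
  {"delta_pos": [0.4, 0.5, 0], "yaw": 0, "jaw": 35},
])

```text
clock: 10.35
eef_pos: [673.0, 12.8, 46.9]
tcp_rot: [3.141, -0.0, 1.572]
contact_force: [-1.8, 0.8, 5.8]
opening: 0.505
grasp_force: 35.2
```

```bash
python3 -c "
from h import *
rel(457.9,-86.5,150,1.662)"
```

```text
delta cm [ -9.91 -21.51 -10.32] yaw -0.09 t 10.35
```

>>> play_rows([
  {"delta_pos": [0, 0, -3], "yaw": 0, "jaw": 35},
  {"delta_pos": [0, 0, -7], "yaw": 0, "jaw": 35},
  {"delta_pos": [0, 0, -11], "yaw": 0, "jaw": 35},
  {"delta_pos": [-1.2, -2.5, -11.3], "yaw": -0.02, "jaw": 35},
  {"delta_pos": [-2.9, -6, -11.3], "yaw": -0.05, "jaw": 35},
  {"delta_pos": [-4.8, -10, -11.3], "yaw": -0.09, "jaw": 35},
  {"delta_pos": [-6.7, -14, -11.3], "yaw": -0.09, "jaw": 35},
  {"delta_pos": [-8.6, -18, -11.3], "yaw": -0.09, "jaw": 35},
])

```text
clock: 11.15
eef_pos: [490.8, -73.9, 158.9]
tcp_rot: [-3.141, 0.0, 1.662]
contact_force: [-0.1, -0.1, -0.8]
opening: 0.511
grasp_force: 36.5
```

```bash
python3 -c "
from h import *
rel(457.9,-86.5,60,1.662)"
```

```text
delta cm [-0.95 -3.38  9.89] yaw 0.0 t 11.15
```

>>> play_rows([
  {"delta_pos": [-0.5, -1.8, 0.5], "yaw": 0, "jaw": 35},
  {"delta_pos": [-0.95, -3.4, 2], "yaw": 0, "jaw": 35},
  {"delta_pos": [-0.95, -3.4, 5], "yaw": 0, "jaw": 35},
  {"delta_pos": [-0.95, -3.4, 8], "yaw": 0, "jaw": 35},
  {"delta_pos": [-0.95, -3.4, 10], "yaw": 0, "jaw": 35},
  {"delta_pos": [-0.95, -3.4, 10.5], "yaw": 0, "jaw": 35},
  {"delta_pos": [-0.95, -3.4, 10.5], "yaw": 0, "jaw": 35},
  {"delta_pos": [-0.95, -3.4, 10.5], "yaw": 0, "jaw": 35},
])

```text
clock: 11.95
eef_pos: [460.4, -86.1, 55.0]
tcp_rot: [3.141, 0.0, 1.662]
contact_force: [0.5, 0.0, -1.9]
opening: 0.511
grasp_force: 36.5
```

```bash
python3 -c "
from h import *
rel(457.9,-86.5,38.5,1.662)"
```

```text
delta cm [-0.01 -0.26  1.65] yaw -0.0 t 11.95
```

>>> play_rows([
  {"delta_pos": [0, -0.2, 0.8], "yaw": 0, "jaw": 35},
  {"delta_pos": [0, -0.25, 1.3], "yaw": 0, "jaw": 35},
  {"delta_pos": [0, -0.25, 1.5], "yaw": 0, "jaw": 35},
  {"delta_pos": [0, -0.25, 1.6], "yaw": 0, "jaw": 35},
  {"delta_pos": [0, -0.25, 1.65], "yaw": 0, "jaw": 35},
  {"delta_pos": [0, -0.25, 1.65], "yaw": 0, "jaw": 35},
  {"delta_pos": [0, -0.25, 1.65], "yaw": 0, "jaw": 35},
  {"delta_pos": [0, -0.25, 1.65], "yaw": 0, "jaw": 35},
])

```text
clock: 12.75
eef_pos: [457.1, -86.2, 38.8]
tcp_rot: [-3.141, -0.0, 1.662]
contact_force: [-6.1, 0.1, 20.1]
opening: 0.506
grasp_force: 38.5
```

>>> play_rows([
  {"delta_pos": [0, 0, -0.05], "yaw": 0, "jaw": 35},
  {"delta_pos": [0, 0, -0.05], "yaw": 0, "jaw": 55},
  {"delta_pos": [0, 0, -0.05], "yaw": 0, "jaw": 65},
  {"delta_pos": [0, 0, -0.05], "yaw": 0, "jaw": 80},
  {"delta_pos": [0, 0, -0.05], "yaw": 0, "jaw": 100},
  {"delta_pos": [0, 0, -2], "yaw": 0, "jaw": 100},
  {"delta_pos": [0, 0, -6], "yaw": 0, "jaw": 100},
  {"delta_pos": [0, 0, -10], "yaw": 0, "jaw": 100},
])

```text
clock: 13.55
eef_pos: [456.6, -86.1, 138.3]
tcp_rot: [-3.139, -0.001, 1.662]
contact_force: [0.9, 0.3, -0.7]
opening: 0.997
grasp_force: 0.0
```

```bash
python3 - <<'E'
from h import *
rel(668.9,-64.5,120,1.571)
E
```

```text
delta cm [ 0.22 21.34  1.78] yaw 0.091 t 13.55
```

>>> play_rows([
  {"delta_pos": [0, 3, 0], "yaw": 0.02, "jaw": 100},
  {"delta_pos": [0, 7, 0], "yaw": 0.05, "jaw": 100},
  {"delta_pos": [0.1, 11, 0], "yaw": 0.09, "jaw": 100},
  {"delta_pos": [0.2, 15, 0], "yaw": 0.09, "jaw": 100},
  {"delta_pos": [0.2, 19, 0], "yaw": 0.09, "jaw": 100},
  {"delta_pos": [0.2, 21.3, 1], "yaw": 0.09, "jaw": 100},
  {"delta_pos": [0.2, 21.3, 1.8], "yaw": 0.09, "jaw": 100},
  {"delta_pos": [0.2, 21.3, 1.8], "yaw": 0.09, "jaw": 100},
])

```text
clock: 14.35
eef_pos: [667.7, -64.7, 117.6]
tcp_rot: [-3.138, -0.0, 1.572]
contact_force: [-0.8, -0.3, -1.0]
opening: 0.999
grasp_force: 0.0
```

```bash
python3 - <<'E'
from h import *
p,P=world("top"); z=P[...,2]
for o in vision.cut_out("top","tin")[:2]:
    c=o["region"]&(z>92); print(o["conf"],o["uv"],cv2.minEnclosingCircle(P[c][:,:2].astype(np.float32)),np.nanpercentile(z[c],97))
rel(668.9,-64.5,27,1.571)
E
```

```text
delta cm [0.05 0.13 9.22] yaw 0.001 t 14.45
```

>>> play_rows([
  {"delta_pos": [0, 0.1, 3], "yaw": 0, "jaw": 100},
  {"delta_pos": [0, 0.1, 6], "yaw": 0, "jaw": 100},
  {"delta_pos": [0, 0.1, 8.5], "yaw": 0, "jaw": 90},
  {"delta_pos": [0, 0.1, 9.2], "yaw": 0, "jaw": 80},
  {"delta_pos": [0, 0.1, 9.2], "yaw": 0, "jaw": 70},
  {"delta_pos": [0, 0.1, 9.2], "yaw": 0, "jaw": 55},
  {"delta_pos": [0, 0.1, 9.2], "yaw": 0, "jaw": 40},
  {"delta_pos": [0, 0.1, 9.2], "yaw": 0, "jaw": 40},
])

```text
clock: 15.25
eef_pos: [671.2, -65.1, 29.4]
tcp_rot: [3.139, 0.0, 1.572]
contact_force: [-0.1, -0.1, 5.1]
opening: 0.551
grasp_force: 36.5
```

```bash
python3 - <<'E'
from h import *
rel(450.9,-10.8,140,1.662)
p,P=world("top"); cv2.imwrite("pics/t2.png",cv2.resize(p[70:320,190:500,::-1],(744,600)))
E
```

```text
delta cm [  5.44 -22.   -11.12] yaw -0.09 t 15.25
```

View pics/t2.png

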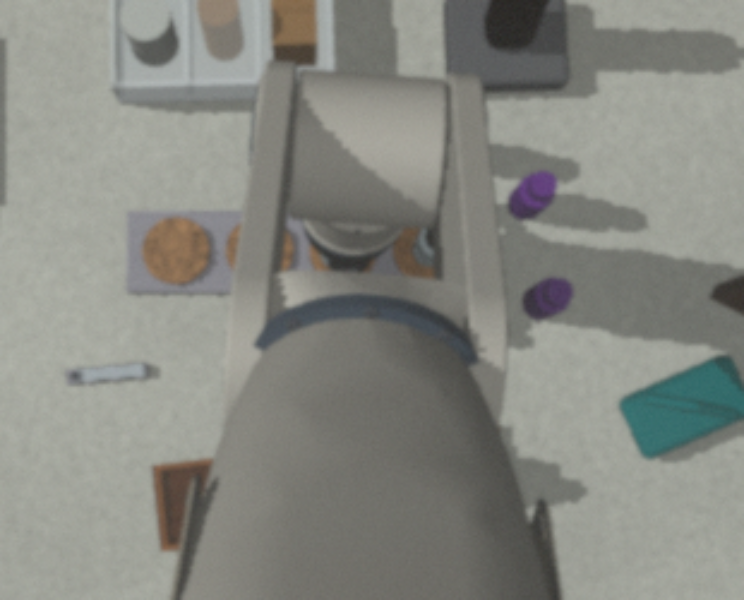

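The view is blocked by the arm over the rack. The emptied flask mat at (177,250) shows, and so does the jar in the gripper. Carrying on with the jar.

>>> play_rows([
  {"delta_pos": [0, 0, -3], "yaw": 0, "jaw": 40},
  {"delta_pos": [0, 0, -7], "yaw": 0, "jaw": 40},
  {"delta_pos": [0, 0, -11], "yaw": 0, "jaw": 40},
  {"delta_pos": [1, -3, -11.3], "yaw": -0.02, "jaw": 40},
  {"delta_pos": [2, -7, -11.3], "yaw": -0.05, "jaw": 40},
  {"delta_pos": [3, -11, -11.3], "yaw": -0.09, "jaw": 40},
  {"delta_pos": [4, -15, -11.3], "yaw": -0.09, "jaw": 40},
  {"delta_pos": [5, -19, -11.3], "yaw": -0.09, "jaw": 40},
])

```text
clock: 16.1
eef_pos: [478.7, -14.8, 141.1]
tcp_rot: [3.141, 0.0, 1.662]
contact_force: [0.4, 0.3, -0.3]
opening: 0.556
grasp_force: 36.6
```

```bash
python3 - <<'E'
from h import *
rel(450.9,-10.8,30,1.662)
E
```

```text
delta cm [ 0.65 -2.75 11.11] yaw -0.0 t 16.1
```

>>> play_rows([
  {"delta_pos": [0.4, -1.5, 0.5], "yaw": 0, "jaw": 40},
  {"delta_pos": [0.65, -2.7, 2], "yaw": 0, "jaw": 40},
  {"delta_pos": [0.65, -2.7, 5], "yaw": 0, "jaw": 40},
  {"delta_pos": [0.65, -2.7, 8], "yaw": 0, "jaw": 40},
  {"delta_pos": [0.65, -2.7, 10], "yaw": 0, "jaw": 40},
  {"delta_pos": [0.65, -2.7, 10.8], "yaw": 0, "jaw": 40},
  {"delta_pos": [0.65, -2.7, 10.8], "yaw": 0, "jaw": 40},
  {"delta_pos": [0.65, -2.7, 10.8], "yaw": 0, "jaw": 40},
])

```text
clock: 16.9
eef_pos: [453.4, -11.1, 33.5]
tcp_rot: [3.141, 0.0, 1.662]
contact_force: [0.1, -0.0, -0.5]
opening: 0.556
grasp_force: 36.6
```

```bash
python3 - <<'E'
from h import *
rel(450.9,-10.8,20.3,1.662)
E
```

```text
delta cm [ 0.05 -0.25  1.32] yaw -0.0 t 16.9
```

>>> play_rows([
  {"delta_pos": [0, -0.2, 0.6], "yaw": 0, "jaw": 40},
  {"delta_pos": [0, -0.25, 1.0], "yaw": 0, "jaw": 40},
  {"delta_pos": [0, -0.25, 1.2], "yaw": 0, "jaw": 40},
  {"delta_pos": [0, -0.25, 1.3], "yaw": 0, "jaw": 40},
  {"delta_pos": [0, -0.25, 1.35], "yaw": 0, "jaw": 40},
  {"delta_pos": [0, -0.25, 1.35], "yaw": 0, "jaw": 40},
  {"delta_pos": [0, -0.25, 1.35], "yaw": 0, "jaw": 40},
  {"delta_pos": [0, -0.25, 1.35], "yaw": 0, "jaw": 40},
])

```text
clock: 17.7
eef_pos: [450.2, -11.3, 21.2]
tcp_rot: [3.141, 0.0, 1.662]
contact_force: [-10.5, 0.4, 40.0]
opening: 0.552
grasp_force: 40.3
```

>>> play_rows([
  {"delta_pos": [0, 0, -0.1], "yaw": 0, "jaw": 40},
  {"delta_pos": [0, 0, -0.1], "yaw": 0, "jaw": 60},
  {"delta_pos": [0, 0, -0.1], "yaw": 0, "jaw": 70},
  {"delta_pos": [0, 0, -0.1], "yaw": 0, "jaw": 85},
  {"delta_pos": [0, 0, -0.1], "yaw": 0, "jaw": 100},
  {"delta_pos": [0, 0, -2], "yaw": 0, "jaw": 100},
  {"delta_pos": [0, 0, -6], "yaw": 0, "jaw": 100},
  {"delta_pos": [0, 0, -10], "yaw": 0, "jaw": 100},
])

```text
clock: 18.5
eef_pos: [449.4, -11.3, 119.7]
tcp_rot: [-3.139, -0.0, 1.662]
contact_force: [0.7, -0.3, 0.3]
opening: 1.002
grasp_force: 0.0
```

```bash
python3 - <<'E'
from h import *
rel(666.9,-141.9,130,1.571)
E
```

```text
delta cm [-14.98  20.47  -1.09] yaw 0.091 t 18.5
```

>>> play_rows([
  {"delta_pos": [-1.5, 2, -1.2], "yaw": 0.02, "jaw": 100},
  {"delta_pos": [-4, 5.5, -1.2], "yaw": 0.05, "jaw": 100},
  {"delta_pos": [-6.5, 8.9, -1.2], "yaw": 0.09, "jaw": 100},
  {"delta_pos": [-9, 12.3, -1.2], "yaw": 0.09, "jaw": 100},
  {"delta_pos": [-11.5, 15.7, -1.2], "yaw": 0.09, "jaw": 100},
  {"delta_pos": [-14, 19, -1.2], "yaw": 0.09, "jaw": 100},
  {"delta_pos": [-15, 20.5, -1.2], "yaw": 0.09, "jaw": 100},
  {"delta_pos": [-15, 20.5, -1.2], "yaw": 0.09, "jaw": 100},
])

```text
clock: 19.3
eef_pos: [669.8, -143.4, 130.5]
tcp_rot: [3.141, 0.0, 1.571]
contact_force: [0.2, -0.3, 0.9]
opening: 0.998
grasp_force: 0.0
```

```bash
python3 - <<'E'
from h import *
rel(666.9,-141.9,30,1.571)
p,P=world("wrist"); cv2.imwrite("pics/w2.png",p[:,:,::-1]); z=P[...,2]
for o in vision.cut_out("wrist","vial")[:3]:
    c=o["region"]&(abs(z-102)<5); print(o["conf"],o["uv"],c.sum(),cv2.minEnclosingCircle(P[c][:,:2].astype(np.float32)) if c.any() else "")
E
```

```text
delta cm [ 0.16 -0.3  10.05] yaw -0.0 t 19.3
0.95 [252.9, 336.3] 0 
0.84 [448.5, 241.8] 0 
0.82 [316.1, 215.2] 1449 ((666.650146484375, -141.97030639648438), 11.563852310180664)
```

View pics/w2.png

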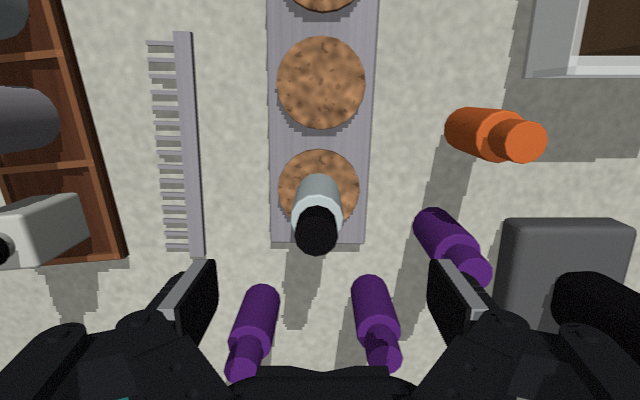

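The clear vial on its mat, cap at (317,230), sits between the fingers. The purple look-alikes at (252,335) and (376,320) are clear of them, and the flask, tin and jar stand in the rack on the left.

>>> play_rows([
  {"delta_pos": [0.15, -0.3, 2], "yaw": 0, "jaw": 100},
  {"delta_pos": [0.15, -0.3, 5], "yaw": 0, "jaw": 100},
  {"delta_pos": [0.15, -0.3, 8], "yaw": 0, "jaw": 90},
  {"delta_pos": [0.15, -0.3, 10], "yaw": 0, "jaw": 75},
  {"delta_pos": [0.15, -0.3, 10.1], "yaw": 0, "jaw": 60},
  {"delta_pos": [0.15, -0.3, 10.1], "yaw": 0, "jaw": 45},
  {"delta_pos": [0.15, -0.3, 10.1], "yaw": 0, "jaw": 25},
  {"delta_pos": [0.15, -0.3, 10.1], "yaw": 0, "jaw": 25},
])

```text
clock: 20.2
eef_pos: [664.4, -140.1, 30.6]
tcp_rot: [-3.141, -0.0, 1.572]
contact_force: [-1.3, 1.2, 2.7]
opening: 0.368
grasp_force: 34.7
```

```bash
python3 - <<'E'
from h import *
rel(444,64.8,140,1.662)
E
```

```text
delta cm [ 20.52 -22.03 -10.93] yaw -0.09 t 20.2
```

>>> play_rows([
  {"delta_pos": [0, 0, -3], "yaw": 0, "jaw": 25},
  {"delta_pos": [0, 0, -7], "yaw": 0, "jaw": 25},
  {"delta_pos": [0, 0, -11], "yaw": 0, "jaw": 25},
  {"delta_pos": [2, -2.1, -11.8], "yaw": -0.02, "jaw": 25},
  {"delta_pos": [4.8, -5.1, -11.8], "yaw": -0.05, "jaw": 25},
  {"delta_pos": [7.6, -8.1, -11.8], "yaw": -0.09, "jaw": 25},
  {"delta_pos": [10.4, -11.1, -11.8], "yaw": -0.09, "jaw": 25},
  {"delta_pos": [13.2, -14.1, -11.8], "yaw": -0.09, "jaw": 25},
])

```text
clock: 21.0
eef_pos: [522.0, -7.8, 148.2]
tcp_rot: [-3.141, -0.0, 1.662]
contact_force: [1.6, 0.9, -0.6]
opening: 0.364
grasp_force: 35.0
```

```bash
python3 - <<'E'
from h import *
rel(444,65.8,45,1.662)
E
```

```text
delta cm [ 8.03 -7.1  10.32] yaw -0.0 t 21.0
```

>>> play_rows([
  {"delta_pos": [2.5, -2.2, 0], "yaw": 0, "jaw": 25},
  {"delta_pos": [5.3, -4.7, 0], "yaw": 0, "jaw": 25},
  {"delta_pos": [8, -7.1, 1], "yaw": 0, "jaw": 25},
  {"delta_pos": [8, -7.1, 4], "yaw": 0, "jaw": 25},
  {"delta_pos": [8, -7.1, 7.5], "yaw": 0, "jaw": 25},
  {"delta_pos": [8, -7.1, 10.3], "yaw": 0, "jaw": 25},
  {"delta_pos": [8, -7.1, 10.3], "yaw": 0, "jaw": 25},
  {"delta_pos": [8, -7.1, 10.3], "yaw": 0, "jaw": 25},
])

```text
clock: 21.8
eef_pos: [445.5, 64.4, 45.5]
tcp_rot: [-3.14, 0.0, 1.662]
contact_force: [0.4, 0.2, 0.0]
opening: 0.365
grasp_force: 35.0
```

```bash
python3 - <<'E'
from h import *
rel(444,65.8,22.8,1.662)
E
```

```text
delta cm [ 0.15 -0.13  2.27] yaw -0.0 t 21.8
```

>>> play_rows([
  {"delta_pos": [0.1, -0.1, 1], "yaw": 0, "jaw": 25},
  {"delta_pos": [0.15, -0.1, 1.7], "yaw": 0, "jaw": 25},
  {"delta_pos": [0.15, -0.1, 2.0], "yaw": 0, "jaw": 25},
  {"delta_pos": [0.15, -0.1, 2.15], "yaw": 0, "jaw": 25},
  {"delta_pos": [0.15, -0.1, 2.2], "yaw": 0, "jaw": 25},
  {"delta_pos": [0.15, -0.1, 2.25], "yaw": 0, "jaw": 25},
  {"delta_pos": [0.15, -0.1, 2.25], "yaw": 0, "jaw": 25},
  {"delta_pos": [0.15, -0.1, 2.25], "yaw": 0, "jaw": 25},
])

```text
clock: 22.6
eef_pos: [444.9, 65.9, 22.9]
tcp_rot: [3.141, -0.0, 1.662]
contact_force: [0.4, -0.1, -1.9]
opening: 0.368
grasp_force: 35.0
```

Not in contact yet. I'll lower it by about 1 mm more, then release.

>>> play_rows([
  {"delta_pos": [0, 0, 0.05], "yaw": 0, "jaw": 25},
  {"delta_pos": [0, 0, 0.1], "yaw": 0, "jaw": 25},
  {"delta_pos": [0, 0, 0.1], "yaw": 0, "jaw": 25},
  {"delta_pos": [0, 0, 0.1], "yaw": 0, "jaw": 25},
  {"delta_pos": [0, 0, 0.1], "yaw": 0, "jaw": 25},
  {"delta_pos": [0, 0, 0.1], "yaw": 0, "jaw": 25},
  {"delta_pos": [0, 0, 0.1], "yaw": 0, "jaw": 25},
  {"delta_pos": [0, 0, 0.1], "yaw": 0, "jaw": 25},
])

```text
clock: 23.4
eef_pos: [445.0, 65.9, 22.4]
tcp_rot: [3.141, -0.0, 1.662]
contact_force: [-3.5, -1.2, 11.7]
opening: 0.364
grasp_force: 36.5
```

>>> play_rows([
  {"delta_pos": [0, 0, 0], "yaw": 0, "jaw": 40},
  {"delta_pos": [0, 0, 0], "yaw": 0, "jaw": 55},
  {"delta_pos": [0, 0, 0], "yaw": 0, "jaw": 75},
  {"delta_pos": [0, 0, 0], "yaw": 0, "jaw": 100},
  {"delta_pos": [0, 0, 0], "yaw": 0, "jaw": 100},
  {"delta_pos": [0, 0, -2], "yaw": 0, "jaw": 100},
  {"delta_pos": [0, 0, -6], "yaw": 0, "jaw": 100},
  {"delta_pos": [0, 0, -10], "yaw": 0, "jaw": 100},
])

```text
clock: 24.2
eef_pos: [444.0, 65.8, 122.3]
tcp_rot: [-3.139, 0.0, 1.662]
contact_force: [-0.0, -0.4, -0.6]
opening: 1.0
grasp_force: 0.0
```

>>> play_rows([
  {"delta_pos": [2, 0, -3], "yaw": 0, "jaw": 100},
  {"delta_pos": [5, 0, -6], "yaw": 0, "jaw": 100},
  {"delta_pos": [9, 0, -9], "yaw": 0, "jaw": 100},
  {"delta_pos": [13, 0, -12], "yaw": 0, "jaw": 100},
  {"delta_pos": [17, 0, -15], "yaw": 0, "jaw": 100},
  {"delta_pos": [21, 0, -15], "yaw": 0, "jaw": 100},
  {"delta_pos": [25, 0, -15], "yaw": 0, "jaw": 100},
  {"delta_pos": [29, 0, -15], "yaw": 0, "jaw": 100},
])

```text
clock: 25.0
eef_pos: [418.0, 356.4, 272.0]
tcp_rot: [3.141, -0.0, 1.662]
contact_force: [0.5, -0.6, 0.5]
opening: 1.0
grasp_force: 0.0
```

```bash
python3 - <<'E'
from h import *
p,P=world("top"); z=P[...,2]; cv2.imwrite("pics/t3.png",cv2.resize(p[70:320,190:500,::-1],(744,600)))
for nm,zt in dict(vial=94,jar=64,flask=86,tin=100).items():
    for o in vision.cut_out("top",nm)[:5]:
        c=o["region"]&(abs(z-zt-2)<6)&(P[...,0]<520)
        if c.sum()>30:
            q=np.array(cv2.minEnclosingCircle(P[c][:,:2].astype(np.float32))[0]); t=np.deg2rad(5.3); d=q-[454.4,-48.7]
            print(nm,q.round(1),"rack x,y",(d@[np.cos(t),np.sin(t)]).round(1),(d@[-np.sin(t),np.cos(t)]).round(1))
E
```

```text
vial [444.3  62.5] rack x,y 0.3 111.7
jar [449.3 -12.7] rack x,y -1.7 36.3
flask [ 464.6 -163.9] rack x,y -0.5 -115.7
tin [456.4 -88.1] rack x,y -1.6 -39.4
```

View pics/t3.png

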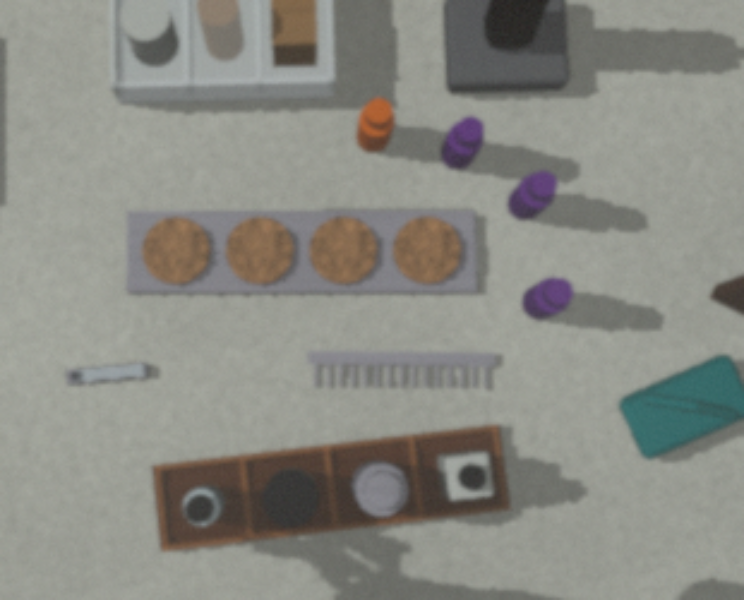

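The rack now holds, left to right, the vial (200,507), jar (290,497), tin (380,488) and flask (470,475). All stand upright and within about 3 mm of their bay centres, and the look-alikes haven't moved.

```bash
python3 -c "
from rig import r
print(r.sign_off())"
```

```text
the job is handed in; nothing more can be done
None
```

The four containers stand upright and released in the rack in reversed order (vial, jar, tin, flask from the left), each within about 3 mm of its bay centre, and the job was handed in at about 25 s on the robot's clock.

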